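# Send a mint tin round the packing lane to the end buffer

### The job

On the white bridge shelf, put the red-topped mint tin flat into the round cup of the blue carrier, then push or draw the carrier by its post along the lane, round the bend and up the orange leg to the rubber buffer at the end. Lean on the buffer with about 10 N (a one-kilo push) for a second, then let go, leaving the carrier resting by the buffer with the tin in its cup. Feel your way: the orange leg and the end stop are clamped differently each time, so keep the carrier down in the lane, never press it against the rails or the stop with more than 15 N, and do not disturb the other goods.

Things in the scene. Friction and masses are not known exactly. Their poses are not given: they have to be found in the camera images.
- shelf_top (a point): Middle of the top of a fixed white bridge shelf on four thin legs, which stands over the trays of sweets; all the work is on this top, 195 mm above the table. The top measures 380 mm (x) by 730 mm (y) and is 20 mm thick.
- lane_board: Fixed wooden board, 260 x 295 x 12 mm, carrying a lane: a channel 40 mm wide between 6 mm rails, 21 mm high above the board's top. Origin: centre of the lane's bend, at the board's underside; z up. The board spans x -115..145, y -150..145 mm. Lane centre line in this frame: along x = -80 mm in +y to y = 0, then clockwise (from above) on an 80 mm radius arc about the origin, then straight.
- infeed (a point): Point on the lane's centre line at the open end of its green straight, on the board's top, 135 mm before the bend begins; axes as the board's (the lane runs in +y here). Green rails guide the straight and most of the bend.
- leg_square (a point): Point on the board's top, 80 mm to +y of the bend's centre: where the bend would end if the orange leg stood square (along the board's +x). The leg, straight for 130 mm, swivels about the bend's centre and is clamped up to 8 degrees to either side of +x; this angle is NOT measured (the point does not follow it). The bend simply ends earlier or later, the leg being its tangent.
- stop_zone (a point): Fixed point on the board at 12 mm above its top, only roughly where the buffer is. The end_stop (dark steel, 38 mm high) is clamped across the leg at an unmeasured place: its 18 mm black rubber buffer has its face 70 to 100 mm along the leg's straight. The buffer is sprung and damped: it yields from 1.4 N, 3.5 N/mm (10 N at 2.5 mm), and bottoms at 7 mm, 26 N; it comes back slowly.
- carrier: Loose blue carrier, about 0.4 kg, standing in the green straight. Origin: underside, midway between its shoes; x forward along the lane, z up. Two round shoes, 36 mm diameter, 25 mm high (2 mm play to each rail), at x = +25 and -25 mm; the front one (front at x = +43 mm) meets the buffer. A deck on them, top 31 mm up, carries a cup centred at x = +8 mm and a post at x = -55 mm.
- carrier_cup (a point): Centre of the cup's floor on the carrier (31 mm above the carrier's underside). The cup is 75 mm inside, its rim 6 mm high; axes as the carrier's.
- carrier_post (a point): Middle of the carrier's upright round post (aluminium with a red top), 16 mm diameter, 50 mm high, from 25 mm below to 25 mm above this point; axes as the carrier's.
- red_tin_mid (a point): Centre of the loose round mint tin with the red and white top, 67 mm diameter, 23 mm high, 0.06 kg, lying flat on the bridge shelf, half-way up; z up.
- blue_tin_mid (a point): Centre of the other round mint tin, with the blue top, same size; leave it alone.
- white_tub: Tub of sweets with a white lid, 69 mm diameter, 97 mm high; origin at its underside; leave it alone.
- red_tub: Tub of sweets with a red lid, 69 mm diameter, 97 mm high; origin at its underside; leave it alone.
- green_box: Green carton, 62 x 62 x 50 mm; origin at its underside; leave it alone.

How it is judged:
On the way, in this order (a step that is already met when the one before it is completed fails the run):
1. the red-topped tin lies in the carrier's cup, let go (horizontal distance between red_tin_mid and carrier_cup below 0.008 m and z of red_tin_mid in the frame of carrier_cup between 0.0085 and 0.0145 m and contact force between the fingers and red_tin below 0.05 N), for 0.2 s.
2. the carrier has come round the bend on to the orange leg with the tin aboard (horizontal distance between red_tin_mid and carrier_cup below 0.008 m and z of red_tin_mid in the frame of carrier_cup between 0.0085 and 0.0145 m and x of carrier in the frame of lane_board above 0.005 m and y of carrier in the frame of lane_board above 0.05 m), for 0.1 s.
3. the carrier leans on the buffer with at least 5 N for 0.5 s (contact force between carrier and buffer above 5 N), for 0.5 s.
At the end, for the whole second after the job is handed in: The red-topped tin lies flat in the carrier's cup (within 8 mm of its centre), and the carrier stands upright in the lane, its front shoe within 7 mm of the buffer's face, released and at rest (horizontal distance between red_tin_mid and carrier_cup below 0.008 m and z of red_tin_mid in the frame of carrier_cup between 0.0085 and 0.0145 m and horizontal distance between carrier and end_stop below 0.05 m and z of carrier in the frame of lane_board below 0.015 m and angle between carrier's own z axis and vertical below 0.05 rad and linear speed of each of carrier, red_tin below 0.01 m/s); the robot touches nothing.
It fails at once if the carrier is pressed against the lane's rails (green_rails, or the orange swivel_leg) with more than 18 N, or against the end stop with more than 16 N (contact force between carrier and green_rails above 18 N or contact force between carrier and swivel_leg above 18 N or contact force between carrier and end_stop above 16 N).
It fails at once if the carrier is lifted more than 8 mm off the lane's floor or tipped by more than 0.2 rad (z of carrier in the frame of lane_board above 0.02 m or angle between carrier's own z axis and vertical above 0.2 rad).
It fails at once if one of the other goods is shifted by more than 20 mm (distance of any of blue_tin_mid, white_tub, red_tub, green_box from where it was at the start of the episode above 0.02 m).
It also fails if it takes over 72 s, if anything falls off the work surface, if the arm or the gripper's body presses on something with over 40 N, if the wrist force passes 120 N, or if a joint passes its speed limit or range.

### The arm

A 7-joint arm with a two-finger parallel gripper is mounted at the origin on a cart in front of the work surface, level with it; the furniture and walls round the work are solid. World frame = base frame: x ahead of the robot, y to its left, z up, the work surface at z = 0. Lengths are in m, angles in rad, forces in N, time in s.
With the tool pointing down it reaches from about 0.425 to 0.95 m from the base axis. Payload 16.7 kg.
Tool frame: the origin (TCP) lies midway between the tips of the shut fingers; the grasp point (between the pads) lies bot.tcp_to_grasp behind it (bot.tcp_to_grasp is the distance from the TCP to the grasp point, in m); z points along the fingers, y is the line along which they close (so a half turn about z gives the same grasp; the last joint's range is limited). The gripper opens to 94 mm and grips with 3 to 60 N. Pads are 16 mm wide; open, the fingers measure 119 mm over their backs; the gripper's body (75 mm by 177 mm) begins 78 mm behind the grasp point.
Start: joints at [1.044, 0.426, 0.074, 1.606, -0.034, 1.111, -0.067], TCP at [0.249, -0.627, 0.205] pointing down, gripper open.
Joint ranges: [-2.85, 2.85], [-0.5, 2.14], [-1.23, 1.37], [0.21, 2.46], [-1.02, 4.16], [0.16, 2.05], [-2.73, 2.73]. Speed limits (rad/s): [1.89, 1.89, 2.39, 2.39, 3.01, 3.01, 3.01].

### API

Orientations are given as a 3x3 rotation matrix whose columns are the frame's x, y, z axes.
In Python, from workcell import bot gives the robot as it stands.
- The arm moves only by the shell command python3 -m jog 'ROWS' [FORCE]. ROWS is JSON, one flat list of numbers, 7 for each row, row after row: the opening, from -1 (shut) to 1 (fully open), then the shift along the tool's x, y, z in m, then the turn, a rotation vector about the tool's x, y, z in degrees. In form: [fingers, dx, dy, dz, ax, ay, az, fingers, dx, dy, dz, ax, ay, az, ...]. A call has 1 to 5 rows; each row shifts and turns the commanded pose from where the row before left it, along the tool's axes as they then stand; what a row does not reach is not made up. A row lasts 1/8 s, in which the tool goes at most 62.5 mm and 10.7 degrees, less where a joint would pass 70% of its speed; a pose out of reach is approached as far as the arm can. A call is refused whole if a number of a shift passes 0.0625 or a number of a turn 10.7, either way. A call with a gripper value outside its range is refused whole. The fingers move at their own pace and stop on an object; FORCE is the grip in N (left out, the last holds). Time passes only in rows, so rows that do not move let the fingers close. It gives the time, the measured TCP pose, the force, the opening and the grip force at its end, in the units of the state.
- bot.read_state(): the state, without advancing time (a new reading comes with each control period).
- bot.get_image(name): name is "scene" or "top"; returns (picture, depth): 420x560x3 uint8, blue, green, red; 420x560 float32, m along the optical axis (not along the pixel's ray), 0 where there is no reading.
- bot.camera_params(name): a dict with "mtx" (3x3 intrinsics, pixels), "pose" (4x4, takes a point from camera to world coordinates). Camera axes: x right, y down, z forward; pixel columns grow to the right and rows downward; lengths in m; the calibration is good to about 2 mm. A picture is of the moment at which its call begins. camera_params takes no time and is no camera call.
- bot.sign_off(): hands the job in; it is judged then, once.
Trained networks look in the newest picture that a camera, given by its name, has taken for a name from the list of things; names that differ only in an ending like _2 or _b are one class to them, and where a whole thing is asked for, a point or a joint stands for the part that bears it (a point fixed in the world has none). Each returns a list of dicts, best first, with "confidence" (0 to 1); they miss things now and then, are a little off and sometimes report something else, mostly with a low value. They report only what shows in the picture. A call takes as long as a camera call.
- bot.spot_in(camera, query): "extent" ([centre column, centre row, width, height] in pixels, round what is visible of it).
The state is a dict: "time_s": time; "q": joint angles; "joint_vel": joint speeds; "joint_efforts": joint torques, N m; "ee_pos": TCP position; "tcp_rot": TCP orientation; "force": force on the tool from outside, world axes, zero at the start; "wrist_torque": the same for the moment, N m; "finger_gap": opening from 0.0 (shut) to 1.0 (fully open); "grip_force": force on a finger pad.
Only numpy, scipy, OpenCV 4.12 (cv2) and the standard library are available. Lean on these libraries where they do the work, as an engineer would, in place of code of your own. Each camera call takes 0.05 s, during which the arm holds its last target. There are 200 camera calls.

## Working session

There is one attempt and no reset: what is moved stays moved. The work goes in short steps, Python scripts to look and compute and a shell command to move; the robot and the scene stay as the last step left them, time stands still between calls to the robot, and variables do not carry over. Pictures are saved under pics/ and viewed, at most 10 in all, crops included, and the job is handed in when it is done.

```bash
mkdir -p pics; ls
cat > h.py <<'E'
import numpy as np, cv2
from workcell import bot
def look(cam):
    im,d=bot.get_image(cam); p=bot.camera_params(cam); return im,d,np.array(p["mtx"]),np.array(p["pose"])
def world(u,v,z,K,T):
    "pixel ray meets plane height z"
    r=T[:3,:3]@np.linalg.solve(K,[u,v,1.]); o=T[:3,3]; return o+r*(z-o[2])/r[2]
def deproj(u,v,d,K,T):
    return T[:3,:3]@(np.linalg.solve(K,[u,v,1.])*d)+T[:3,3]
E
python3 - <<'E'
from h import *
print(bot.tcp_to_grasp, bot.read_state())
for c in("scene","top"):
    im,d,K,T=look(c); cv2.imwrite(f"pics/{c}0.png",im); print(c,K.round(1).tolist(),T.round(3).tolist())
    for q in("red_tin_mid","carrier","carrier_post","carrier_cup","lane_board","blue_tin_mid","white_tub","red_tub","green_box","end_stop"):
        try: r=bot.spot_in(c,q)
        except Exception as e: print(q,e); continue
        print(q,[(np.round(x["extent"]).tolist(),round(x["confidence"],2)) for x in r[:2]], [deproj(*x["extent"][:2],d[int(x["extent"][1]),int(x["extent"][0])],K,T).round(3).tolist() for x in r[:1]])
E
```

```text
pics
0.0188 {'time_s': 0.0, 'q': array([ 1.04351596,  0.42672106,  0.07384015,  1.60662847, -0.03409194,
        1.11083109, -0.06713432]), 'joint_vel': array([ 3.14452331e-04, -1.08315533e-03,  6.34638593e-04, -3.22536913e-04,
       -6.94753086e-05,  7.43391220e-04, -3.38597280e-04]), 'joint_efforts': array([-5.25790783e-04, -9.35817647e+01,  3.66591454e+00, -4.54188967e+01,
       -4.89631353e-02,  2.00582924e-02,  1.64134021e-04]), 'ee_pos': array([ 0.24878095, -0.62698217,  0.20477315]), 'tcp_rot': array([[ 9.29505275e-01,  3.68808358e-01, -5.81951823e-04],
       [ 3.68808803e-01, -9.29504513e-01,  1.19476772e-03],
       [-1.00286524e-04, -1.32517186e-03, -9.99999117e-01]]), 'force': array([ 0.2624244 , -0.59298939, -0.13090685]), 'wrist_torque': array([-0.03291907, -0.013609  ,  0.01437315]), 'grip_force': 0.0, 'finger_gap': 1.0006905168530453}
scene [[432.6, 0.0, 281.6], [0.0, 432.6, 207.5], [0.0, 0.0, 1.0]] [[-0.699, -0.395, 0.597, -0.156], [-0.715, 0.371, -0.592, 0.695], [0.012, -0.841, -0.541, 0.874], [0.0, 0.0, 0.0, 1.0]]
red_tin_mid [([266.0, 233.0, 147.0, 86.0], 0.68),
[... 1002 characters left out ...]
.0], 0.97)] [[0.516, 0.355, 0.221]]
carrier [([309.0, 247.0, 43.0, 33.0], 0.89)] [[0.452, -0.018, 0.239]]
carrier_post [([304.0, 248.0, 42.0, 34.0], 0.96)] [[0.45, -0.005, 0.239]]
carrier_cup [] []
lane_board [] []
blue_tin_mid [([178.0, 270.0, 22.0, 20.0], 0.75)] [[0.397, 0.352, 0.218]]
white_tub [([394.0, 232.0, 28.0, 28.0], 0.72)] [[0.479, -0.24, 0.296]]
red_tub [([176.0, 178.0, 32.0, 35.0], 0.62), ([279.0, 217.0, 104.0, 86.0], 0.4)] [[0.645, 0.345, 0.29]]
green_box [([385.0, 181.0, 27.0, 33.0], 0.67)] [[0.634, -0.24, 0.245]]
end_stop it knows: blue_tin_mid, carrier, carrier_cup, carrier_post, green_box, infeed, lane_board, leg_square, red_tin_mid, red_tub, shelf_top, stop_zone, white_tub
```

Run:
```python
import cv2
a=cv2.imread("pics/top0.png")[150:300,150:430]; cv2.imwrite("pics/topc.png",cv2.resize(a,(784,420),interpolation=cv2.INTER_CUBIC))
a=cv2.imread("pics/scene0.png")[130:350,110:400]; cv2.imwrite("pics/scenec.png",cv2.resize(a,(783,594),interpolation=cv2.INTER_CUBIC))
```

```text
(no output)
```

View pics/topc.png

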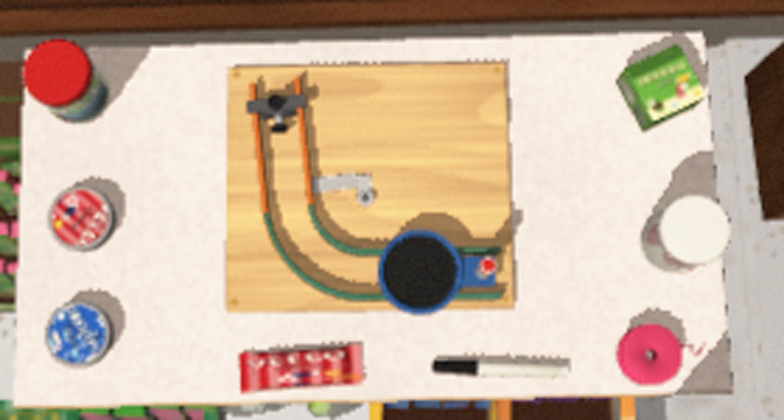

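View pics/scenec.png

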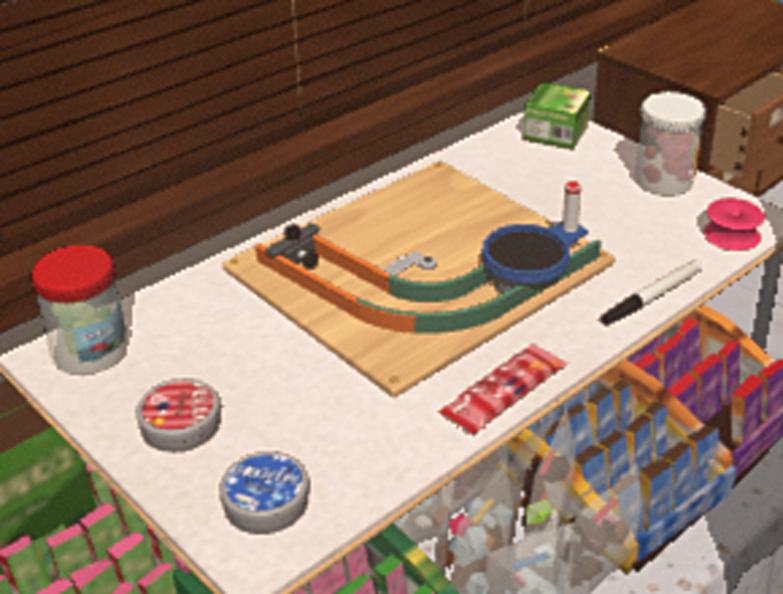

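The top view shows the red tin at px (179,227), the cup at (300,247), the post top at (324,245) and the orange leg running up (+x) to the stop at about (249,188). The board is close to square with the world. Next I'll measure these more precisely.

```bash
cat >> h.py <<'E'
def cloud(cam):
    im,d,K,T=look(cam); v,u=np.nonzero(d>0)
    P=(np.linalg.inv(K)@np.stack([u,v,np.ones_like(u)])*d[v,u]).T@T[:3,:3].T+T[:3,3]
    return P,im[v,u],np.stack([u,v],1)
def sel(P,x,y,z): return (P[:,0]>x[0])&(P[:,0]<x[1])&(P[:,1]>y[0])&(P[:,1]<y[1])&(P[:,2]>z[0])&(P[:,2]<z[1])
E
python3 - <<'E'
from h import *
for c in("top","scene"):
    P,C,U=cloud(c)
    for n,b in dict(tin=((.44,.58),(.29,.42),(.211,.226)),bluetin=((.33,.45),(.29,.42),(.211,.226)),cup=((.38,.52),(-.06,.10),(.228,.255)),post=((.38,.52),(-.11,-.03),(.27,.30)),stop=((.56,.70),(.0,.2),(.233,.27)),redtub=((.58,.72),(.28,.43),(.27,.31)),wtub=((.42,.55),(-.3,-.18),(.27,.31))).items():
        m=sel(P,*b); Q=P[m]
        if len(Q)<4: print(c,n,len(Q)); continue
        (x,y),r=cv2.minEnclosingCircle(Q[:,:2].astype(np.float32))
        print(c,n,len(Q),"circ",round(x,4),round(y,4),round(r,4),"mean",Q.mean(0).round(4),"z",np.percentile(Q[:,2],[5,50,95]).round(4))
    # rails by colour
    H=cv2.cvtColor(C[None],cv2.COLOR_BGR2HSV)[0].astype(int)
    reg=sel(P,(.36,.70),(-.15,.20),(.216,.24))
    for n,m in dict(orange=reg&(H[:,0]>5)&(H[:,0]<14)&(H[:,1]>170),green=reg&(H[:,0]>60)&(H[:,0]<95)&(H[:,1]>80)).items():
        Q=P[m]; print(n,len(Q)); np.save(f"{c}_{n}.npy",Q)
        if n=="orange":
            for lo in np.arange(.5,.68,.02):
                q=Q[(Q[:,0]>=lo)&(Q[:,0]<lo+.02)]
                a,b=q[q[:,1]>q[:,1].mean()],q[q[:,1]<=q[:,1].mean()]
                if len(a) and len(b): print("  x",round(lo+.01,2),"y",a[:,1].mean().round(4),b[:,1].mean().round(4),len(q), q[:,2].mean().round(4))
K,T=[np.array(bot.camera_params("top")[k]) for k in("mtx","pose")]
for u,v in((231.4,173.9),(331,172.1),(333.6,258.9),(230.7,260.7)): print("corner",world(u,v,.207,K,T).round(4))
E
```

```text
top tin 427 circ 0.5164 0.3532 0.0343 mean [0.5166 0.3526 0.2171] z [0.2133 0.2171 0.2207]
top bluetin 454 circ 0.3989 0.3527 0.0345 mean [0.3985 0.3523 0.2174] z [0.2136 0.2174 0.2212]
top cup 848 circ 0.4589 0.0206 0.0841 mean [0.4516 0.0035 0.2385] z [0.2326 0.2384 0.2442]
top post 32 circ 0.4512 -0.0554 0.0078 mean [ 0.4513 -0.0546  0.2868] z [0.2742 0.2882 0.2913]
top stop 80 circ 0.6062 0.1471 0.0394 mean [0.6275 0.1493 0.2372] z [0.2333 0.2355 0.2446]
top redtub 696 circ 0.6952 0.3541 0.0776 mean [0.6694 0.3583 0.2882] z [0.271  0.2906 0.2957]
top wtub 523 circ 0.4817 -0.2527 0.0345 mean [ 0.4808 -0.2507  0.2908] z [0.2866 0.2913 0.2943]
orange 144
  x 0.53 y 0.1635 0.1164 21 0.2263
  x 0.55 y 0.1651 0.1184 23 0.227
  x 0.57 y 0.1674 0.1206 25 0.2266
  x 0.59 y 0.1692 0.122 24 0.2267
  x 0.61 y 0.1709 0.124 26 0.2264
  x 0.63 y 0.1729 0.1269 6 0.2248
  x 0.65 y 0.1753 0.1287 18 0.2262
green 125
scene tin 549 circ 0.5175 0.3546 0.0344 mean [0.515  0.3564 0.2168] z [0.2138 0.2169 0.2188]
scene bluetin 671 circ 0.3987 0.3544 0.0345 mean [0.3967 0.3566 0.2169] z [0.2137 0.2172 0.2
[... 288 characters left out ...]
cene redtub 813 circ 0.6939 0.3544 0.0779 mean [0.6642 0.363  0.2872] z [0.2709 0.2903 0.2946]
scene wtub 332 circ 0.4803 -0.2497 0.0364 mean [ 0.4754 -0.2421  0.2867] z [0.2721 0.2899 0.2926]
orange 346
  x 0.51 y 0.1654 0.1627 20 0.2206
  x 0.53 y 0.1661 0.1201 45 0.2226
  x 0.55 y 0.1684 0.1209 51 0.223
  x 0.57 y 0.17 0.1232 48 0.2228
  x 0.59 y 0.1722 0.1254 52 0.2225
  x 0.61 y 0.1737 0.1274 46 0.2231
  x 0.63 y 0.1761 0.1278 18 0.2213
  x 0.65 y 0.1787 0.1766 13 0.2218
green 27
corner [0.6767 0.202  0.207 ]
corner [ 0.6747 -0.0923  0.207 ]
corner [ 0.4195 -0.0886  0.207 ]
corner [0.4203 0.2036 0.207 ]<stdin>:17: RuntimeWarning: Mean of empty slice.
  ret = ret.dtype.type(ret / rcount)
```

```bash
python3 -m jog '[1,0,0,-0.04,0,0,-10.5,1,0,0,-0.04,0,0,-10.5,1,0,0,-0.04,0,0,-10.5,1,0,0,-0.04,0,0,-10.5,1,0,0,0,0,0,-10.5]' 20; python3 -m jog '[1,0,0,0,0,0,-10.5,1,0,0,0,0,0,-5.4,1,0,0,0,0,0,0]'
python3 - <<'E'
from h import *
P,C,U=cloud("top"); H=cv2.cvtColor(C[None],cv2.COLOR_BGR2HSV)[0].astype(int)
m=sel(P,(.39,.51),(-.045,.065),(.239,.25))
(x,y),r=cv2.minEnclosingCircle(P[m][:,:2].astype(np.float32)); print(m.sum(),x,y,r)
m=sel(P,(.39,.51),(-.045,.065),(.225,.25))&(C.max(1)<60)
(x,y),r=cv2.minEnclosingCircle(P[m][:,:2].astype(np.float32)); print(m.sum(),x,y,r,P[m].mean(0))
s=bot.read_state(); print(s["q"],s["tcp_rot"].round(3))
# stop profile in leg frame
for c in("top","scene"):
    P,C,U=cloud(c); m=sel(P,(.56,.70),(.08,.22),(.21,.26))&(C.max(1)<75)
    t=np.array([np.cos(.096),np.sin(.096)]); n=np.array([-t[1],t[0]])
    d=P[m][:,:2]-[.5253,.1381]; a,b=d@t,d@n
    for lo in np.arange(-.02,.02,.008):
        k=(b>lo)&(b<lo+.008); print(c,round(lo,3),a[k].min().round(4) if k.any() else None,k.sum())
E
```

```text
time_s: 1.72
ee_pos: [0.2494, -0.6284, 0.3692]
tcp_rot: [[0.268, 0.964, 0.002], [0.964, -0.268, -0.005], [-0.004, 0.003, -1.0]]
force: [0.4, -1.0, -0.3]
finger_gap: 1.0
grip_force: 0.0
time_s: 2.1
ee_pos: [0.2488, -0.6274, 0.3654]
tcp_rot: [[-0.0, 1.0, 0.0], [1.0, 0.0, 0.0], [0.0, 0.0, -1.0]]
force: [1.0, -0.3, -0.4]
finger_gap: 0.996
grip_force: 0.0
346 0.4541383981704712 0.0027302533853799105 0.04642593860626221
504 0.4553850293159485 0.0033306684345006943 0.04059413820505142 [0.45293435 0.00857033 0.23822705]
[ 1.18579268  0.34296885 -0.12198334  1.3805549   0.04131719  1.4206526
  1.0630001 ] [[ 0.002  1.     0.   ]
 [ 1.    -0.002  0.   ]
 [ 0.     0.    -1.   ]]
top -0.02 0.0949 2
top -0.012 0.0947 8
top -0.004 0.0778 25
top 0.004 0.0792 14
top 0.012 0.095 2
scene -0.02 0.0955 4
scene -0.012 0.0938 9
scene -0.004 0.0779 27
scene 0.004 0.0783 30
scene 0.012 0.0797 6
```

```bash
python3 -m jog '[1,0.05,0.06,0,0,0,0,1,0.05,0.06,0,0,0,0,1,0.05,0.06,0,0,0,0,1,0.05,0.06,0,0,0,0,1,0.06,0.0275,0,0,0,0]' 20; python3 -m jog '[1,0.06,0,0,0,0,0,1,0.06,0,0,0,0,0,1,0.06,0,0,0,0,0,1,0.06,0,0,0,0,0,1,0.06,0,0,0,0,0]'|head -2;python3 -m jog '[1,0.06,0,0,0,0,0,1,0.06,0,0,0,0,0,1,0.06,0,0,0,0,0,1,0.06,0,0,0,0,0,1,0.06,0,0,0,0,0]'|head -3;python3 -m jog '[1,0.06,0,0,0,0,0,1,0.06,0,0,0,0,0,1,0,0,0,0,0,0,1,0,0,0,0,0,0]'
```

```text
time_s: 2.88
ee_pos: [0.4689, -0.4087, 0.3648]
tcp_rot: [[0.0, 1.0, -0.0], [1.0, -0.0, 0.001], [0.001, -0.0, -1.0]]
force: [0.7, -0.1, -0.9]
finger_gap: 1.003
grip_force: 0.0
time_s: 3.5
ee_pos: [0.4664, -0.1084, 0.3657]
time_s: 4.12
ee_pos: [0.4661, 0.1914, 0.3659]
tcp_rot: [[0.001, 1.0, 0.001], [1.0, -0.001, -0.0], [-0.0, 0.001, -1.0]]
time_s: 4.62
ee_pos: [0.4664, 0.3094, 0.3653]
tcp_rot: [[-0.0, 1.0, -0.0], [1.0, 0.0, -0.0], [-0.0, -0.0, -1.0]]
force: [-0.3, -0.5, 0.3]
finger_gap: 1.001
grip_force: 0.0
```

```bash
python3 -m jog '[1,0.022,0.025,0,0,0,0,1,0.022,0.025,0,0,0,0,1,0,0,0.05,0,0,0,1,0,0,0.05,0,0,0,1,0,0,0.03,0,0,0]' 20 >/dev/null; python3 -m jog '[1,0,0,0.025,0,0,0,1,0,0,0.005,0,0,0,1,0,0,0,0,0,0]'
```

```text
time_s: 5.62
ee_pos: [0.5169, 0.353, 0.2062]
tcp_rot: [[0.001, 1.0, 0.001], [1.0, -0.001, -0.0], [-0.0, 0.001, -1.0]]
force: [0.4, -0.5, 0.8]
finger_gap: 0.999
grip_force: 0.0
```

```bash
python3 -m jog '[0,0,0,0,0,0,0,-1,0,0,0,0,0,0,-1,0,0,0,0,0,0,-1,0,0,0,0,0,0,-1,0,0,0,0,0,0]' 12; python3 -m jog '[-1,0,0,-0.03,0,0,0,-1,0,0,-0.04,0,0,0,-1,0,0,-0.04,0,0,0,-1,0,0,0,0,0,0]'
python3 - <<'E'
from h import *
for c in("top","scene"):
    im,*_=look(c); cv2.imwrite(f"pics/g_{c}.png",im)
a=cv2.imread("pics/g_scene.png")[100:360,80:360]; cv2.imwrite("pics/gc.png",cv2.resize(a,(560,520)))
E
```

```text
time_s: 6.25
ee_pos: [0.5165, 0.3538, 0.2059]
tcp_rot: [[-0.001, 1.0, 0.001], [1.0, 0.001, 0.0], [0.0, 0.001, -1.0]]
force: [0.3, -1.8, 5.2]
finger_gap: 0.694
grip_force: 12.0
time_s: 6.75
ee_pos: [0.5168, 0.3547, 0.3183]
tcp_rot: [[-0.001, 1.0, 0.003], [1.0, 0.001, 0.002], [0.002, 0.003, -1.0]]
force: [-0.6, 0.6, -0.6]
finger_gap: 0.69
grip_force: 12.0
```

View pics/gc.png

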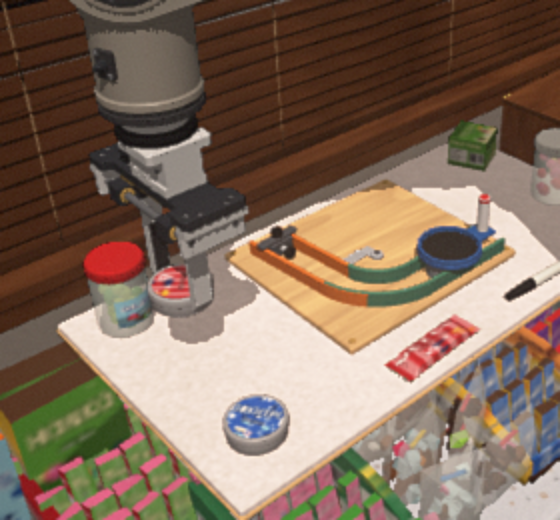

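The tin is held level in the fingers at about (175,290) in that crop. Next I carry it over the cup.

```bash
python3 -m jog '[-1,-0.03,0,0,0,0,0,-1,-0.053,-0.013,0,0,0,0,-1,-0.053,-0.013,0,0,0,0,-1,-0.053,-0.013,0,0,0,0,-1,-0.053,-0.013,0,0,0,0]' 12 >/dev/null; python3 -m jog '[-1,-0.053,-0.012,0,0,0,0,-1,-0.03,0,0,0,0,0,-1,-0.021,0,0,0,0,0,-1,0,0,0,0,0,0,-1,0,0,0,0,0,0]'
python3 - <<'E'
from h import *
for c in("top","scene"):
    im,*_=look(c); cv2.imwrite(f"pics/p_{c}.png",im)
a=cv2.imread("pics/p_top.png")[180:300,220:380]; b=cv2.imread("pics/p_scene.png")[120:280,220:400]
cv2.imwrite("pics/pc.png",np.hstack([cv2.resize(a,(400,300)),cv2.resize(b,(338,300))]))
E
```

```text
time_s: 8.1
ee_pos: [0.4522, 0.0083, 0.3148]
tcp_rot: [[-0.001, 1.0, -0.001], [1.0, 0.001, 0.0], [0.0, -0.001, -1.0]]
force: [-0.3, 0.3, 0.3]
finger_gap: 0.689
grip_force: 12.0
```

View pics/pc.png

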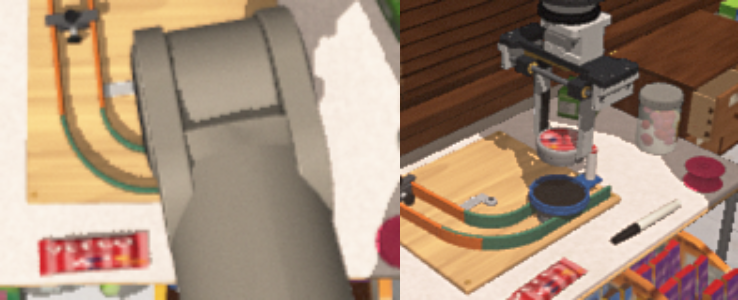

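The tin hangs above the cup, about (565,145) against (560,193) in the right crop. I'll check the offset numerically with the scene camera.

Run:
```python
from h import *
P,C,U=cloud("scene")
H=cv2.cvtColor(C[None],cv2.COLOR_BGR2HSV)[0].astype(int)
m=sel(P,(.40,.51),(-.04,.06),(.295,.34))&(H[:,1]>110)&((H[:,0]<12)|(H[:,0]>168)); print("tin red",m.sum(),P[m].mean(0),P[m].min(0),P[m].max(0))
m=sel(P,(.40,.51),(-.04,.06),(.295,.34)); print("tin all",P[m].min(0),P[m].max(0),np.percentile(P[m][:,2],[2,50,98]))
m=sel(P,(.39,.51),(-.05,.065),(.23,.25))&(C.max(1)<60); print("cup dark",m.sum(),P[m].mean(0),P[m].min(0),P[m].max(0))
```

```text
tin red 135 [0.45273187 0.01261657 0.32642935] [ 0.40618391 -0.014382    0.32389736] [0.47963389 0.03709645 0.33126243]
tin all [ 0.40574693 -0.02225938  0.30299684] [0.49591682 0.04444148 0.33993762] [0.30564559 0.32580241 0.33788382]
cup dark 166 [4.58701940e-01 3.99389865e-04 2.37849160e-01] [ 0.4262086  -0.02813533  0.23450395] [0.49044992 0.03568333 0.24020973]
```

```bash
python3 -m jog '[-1,0,0,0.03,0,0,0,-1,0,0,0.022,0,0,0,-1,0,0,0.007,0,0,0,-1,0,0,0,0,0,0]' 12; python3 -m jog '[-1,0,0,0.003,0,0,0,-1,0,0,0.002,0,0,0,-1,0,0,0,0,0,0]'
```

```text
time_s: 8.75
ee_pos: [0.4526, 0.008, 0.2567]
tcp_rot: [[-0.001, 1.0, -0.0], [1.0, 0.001, 0.0], [0.0, -0.0, -1.0]]
force: [0.0, -0.5, -0.4]
finger_gap: 0.687
grip_force: 12.0
time_s: 9.12
ee_pos: [0.4526, 0.0076, 0.2516]
tcp_rot: [[-0.001, 1.0, 0.0], [1.0, 0.001, -0.0], [-0.0, 0.0, -1.0]]
force: [0.3, 0.2, -0.0]
finger_gap: 0.692
grip_force: 12.0
```

```bash
python3 -m jog '[-1,0,0,0.0015,0,0,0,-1,0,0,0,0,0,0]' 12 | sed -n '2p;4p'; python3 -m jog '[0.55,0,0,0,0,0,0,0.7,0,0,0,0,0,0,1,0,0,0,0,0,0,1,0,0,-0.03,0,0,0,1,0,0,-0.05,0,0,0]';python3 -m jog '[0,-0.02,0,-0.03,0,0,0,0,0,0,0,0,0,0]'
python3 - <<'E'
from h import *
im,*_=look("scene"); b=im[120:280,220:400]; cv2.imwrite("pics/q.png",cv2.resize(b,(675,600),interpolation=cv2.INTER_CUBIC))
P,C,U=cloud("scene")
m=sel(P,(.40,.51),(-.04,.07),(.253,.27)); print("tin top",m.sum(),cv2.minEnclosingCircle(P[m][:,:2].astype(np.float32)),np.percentile(P[m],[2,50,98],axis=0).round(4))
E
```

```text
ee_pos: [0.4525, 0.0076, 0.25]
force: [0.1, 1.5, -1.0]
time_s: 10.0
ee_pos: [0.4517, 0.0076, 0.33]
tcp_rot: [[-0.001, 1.0, -0.003], [1.0, 0.001, 0.001], [0.001, -0.003, -1.0]]
force: [0.2, -1.5, -0.3]
finger_gap: 1.001
grip_force: 0.0
time_s: 10.25
ee_pos: [0.4535, -0.0134, 0.3619]
tcp_rot: [[0.001, 1.0, 0.003], [1.0, -0.001, -0.001], [-0.001, 0.003, -1.0]]
force: [0.5, 0.6, -0.9]
finger_gap: 0.824
grip_force: 0.0
tin top 357 ((0.4512331783771515, 0.009160879999399185), 0.03488180413842201) [[ 0.4192 -0.0194  0.254 ]
 [ 0.4485  0.0131  0.2597]
 [ 0.4806  0.0416  0.2623]]
```

View pics/q.png

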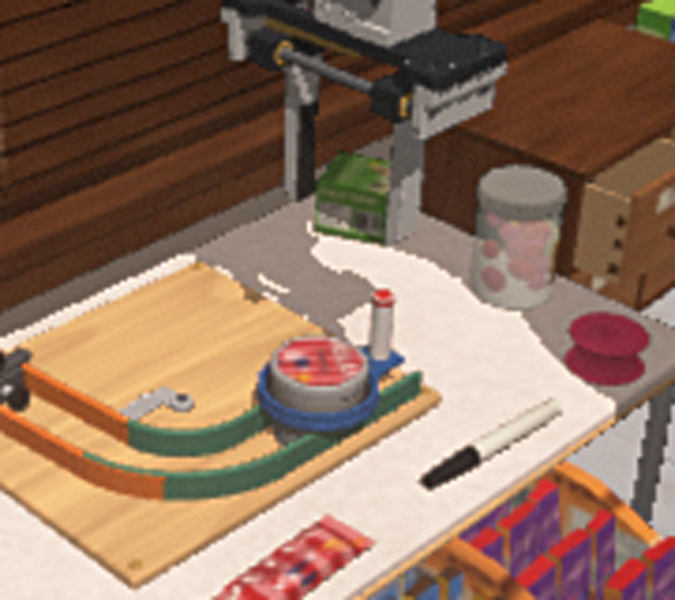

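The tin lies flat in the cup, around (320,360) in the crop. Now I turn the tool so it closes along the lane and go above the post, while computing the post path.

```bash
python3 -m jog '[-0.48,-0.0421,-0.0023,0,0,0,0,-0.48,0,0,0,0,0,-10,-0.48,0,0,0,0,0,-10,-0.48,0,0,0,0,0,-10,-0.48,0,0,0,0,0,-10]' 3 >/dev/null; python3 -m jog '[-0.48,0,0,0,0,0,-10,-0.48,0,0,0,0,0,-10,-0.48,0,0,0,0,0,-10,-0.48,0,0,0,0,0,-10,-0.48,0,0,0,0,0,-10]'>/dev/null; python3 -m jog '[-0.48,0,0,0.02,0,0,0,-0.48,0,0,0,0,0,0]'
cat > path.py <<'E'
from h import *
O=np.array([.532,.0592]); PHI=np.radians(5.5); R=.08
def cl(s): # centre line, s=0 at bend start
    L=R*(np.pi/2-PHI)
    if s<=0: return O+[-R,s]
    if s<L:
        a=np.pi-s/R; return O+R*np.array([np.cos(a),np.sin(a)])
    a=np.pi/2+PHI; t=np.array([np.cos(PHI),np.sin(PHI)])
    return O+R*np.array([np.cos(a),np.sin(a)])+t*(s-L)
from scipy.optimize import brentq
def pose(s): # rear shoe at s -> post xy, heading deg
    r=cl(s); f=cl(brentq(lambda q:np.linalg.norm(cl(q)-r)-.05,s+.03,s+.08))
    h=(f-r)/.05; return r-.030*h,np.degrees(np.arctan2(h[1],h[0])),(r+f)/2
if __name__=="__main__":
    s0=brentq(lambda s:pose(s)[0][1]+.0545,-.15,0)
    prev=None
    for k in range(0,26):
        s=s0+.01*k; p,h,c=pose(s)
        print(k,"post",p.round(4),"h",round(h,1),"c",c.round(3),end=" ")
        if prev is not None:
            a=np.radians(prev[1]); ty=np.array([np.cos(a),np.sin(a)]); tx=np.array([-ty[1],ty[0]])
            d=p-prev[0]; print("row dx %.4f dy %.4f az %.1f"%(d@tx,d@ty,prev[1]-h))
        else: print()
        prev=(p,h)
E
python3 path.py
```

```text
time_s: 11.85
ee_pos: [0.4493, -0.054, 0.3382]
tcp_rot: [[-1.0, -0.001, -0.003], [-0.001, 1.0, 0.001], [0.003, 0.001, -1.0]]
force: [-0.3, 0.4, 0.9]
finger_gap: 0.263
grip_force: 0.0
0 post [ 0.452  -0.0545] h 90.0 c [0.452 0.   ] 
1 post [ 0.452  -0.0445] h 90.0 c [0.452 0.01 ] row dx 0.0000 dy 0.0100 az 0.0
2 post [ 0.452  -0.0345] h 90.0 c [0.452 0.02 ] row dx 0.0000 dy 0.0100 az 0.0
3 post [ 0.452  -0.0245] h 90.0 c [0.452 0.03 ] row dx 0.0000 dy 0.0100 az 0.0
4 post [ 0.4519 -0.0145] h 89.7 c [0.452 0.04 ] row dx 0.0001 dy 0.0100 az 0.3
5 post [ 0.451  -0.0045] h 88.1 c [0.453 0.05 ] row dx 0.0009 dy 0.0100 az 1.6
6 post [0.4494 0.0056] h 85.0 c [0.454 0.06 ] row dx 0.0020 dy 0.0100 az 3.1
7 post [0.447  0.0159] h 80.4 c [0.456 0.07 ] row dx 0.0033 dy 0.0101 az 4.6
8 post [0.4439 0.0266] h 74.4 c [0.459 0.08 ] row dx 0.0048 dy 0.0100 az 6.0
9 post [0.4407 0.0378] h 67.3 c [0.462 0.089] row dx 0.0062 dy 0.0099 az 7.1
10 post [0.4387 0.0494] h 60.1 c [0.466 0.097] row dx 0.0063 dy 0.0099 az 7.2
11 post [0.4382 0.0611] h 53.0 c [0.471 0.105] row dx 0.0063 dy 0.0099 az 7.2
12 post [
[... 377 characters left out ...]
6.5
17 post [0.4649 0.1232] h 12.6 c [0.519 0.135] row dx 0.0051 dy 0.0098 az 5.1
18 post [0.4736 0.1293] h 8.8 c [0.528 0.138] row dx 0.0040 dy 0.0098 az 3.8
19 post [0.483  0.1335] h 6.5 c [0.538 0.14 ] row dx 0.0027 dy 0.0099 az 2.4
20 post [0.4928 0.1358] h 5.5 c [0.548 0.141] row dx 0.0012 dy 0.0100 az 1.0
21 post [0.5027 0.1368] h 5.5 c [0.557 0.142] row dx 0.0000 dy 0.0100 az 0.0
22 post [0.5127 0.1377] h 5.5 c [0.567 0.143] row dx 0.0000 dy 0.0100 az 0.0
23 post [0.5227 0.1387] h 5.5 c [0.577 0.144] row dx -0.0000 dy 0.0100 az 0.0
24 post [0.5326 0.1396] h 5.5 c [0.587 0.145] row dx -0.0000 dy 0.0100 az -0.0
25 post [0.5426 0.1406] h 5.5 c [0.597 0.146] row dx 0.0000 dy 0.0100 az 0.0
```

```bash
python3 -m jog '[-0.48,-0.002,-0.001,0.03,0,0,0,-0.48,0,0,0.01,0,0,0,-0.48,0,0,0.012,0,0,0,-0.48,0,0,0.012,0,0,0,-0.48,0,0,0,0,0,0]' 3; python3 -m jog '[-0.48,0,0,0.012,0,0,0,-0.48,0,0,0.010,0,0,0,-0.48,0,0,0,0,0,0]'
```

```text
time_s: 12.48
ee_pos: [0.452, -0.0554, 0.2754]
tcp_rot: [[-1.0, -0.001, -0.001], [-0.001, 1.0, 0.0], [0.001, 0.0, -1.0]]
force: [0.8, -0.1, 0.6]
finger_gap: 0.262
grip_force: 0.0
time_s: 12.85
ee_pos: [0.4519, -0.0555, 0.2532]
tcp_rot: [[-1.0, -0.001, -0.001], [-0.001, 1.0, 0.0], [0.001, 0.0, -1.0]]
force: [0.1, 1.0, 1.0]
finger_gap: 0.262
grip_force: 0.0
```

```bash
python3 -m jog '[-1,0,0,0,0,0,0,-1,0,0,0,0,0,0,-1,0,0,0,0,0,0]' 3; python3 -m jog '[-1,0,0.003,0,0,0,0,-1,0,0.005,0,0,0,0,-1,0,0.007,0,0,0,0,-1,0,0,0,0,0,0]' 3
```

```text
time_s: 13.22
ee_pos: [0.4525, -0.0554, 0.2542]
tcp_rot: [[-1.0, -0.001, 0.0], [-0.001, 1.0, 0.0], [-0.0, 0.0, -1.0]]
force: [0.8, 0.1, 0.6]
finger_gap: 0.166
grip_force: 3.0
time_s: 13.72
ee_pos: [0.4524, -0.0394, 0.2541]
tcp_rot: [[-1.0, -0.002, 0.0], [-0.002, 1.0, 0.001], [-0.0, 0.001, -1.0]]
force: [0.3, 2.6, 1.7]
finger_gap: 0.169
grip_force: 3.0
```

```bash
sed -i 's/range(0,26)/range(0,48)/; s/.01\*k/.005*k/; s/+.0545/+.0394/' path.py; python3 path.py | awk '{print}' | sed 's/c \[.*\] row/row/'; python3 -m jog '[-1,0,0.005,0,0,0,0,-1,0,0.005,0,0,0,0,-1,0,0.005,0,0,0,0,-1,0,0.005,0,0,0,0]' 3
```

```text
0 post [ 0.452  -0.0394] h 90.0 c [0.452 0.016] 
1 post [ 0.452  -0.0344] h 90.0 row dx 0.0000 dy 0.0050 az 0.0
2 post [ 0.452  -0.0294] h 90.0 row dx 0.0000 dy 0.0050 az 0.0
3 post [ 0.452  -0.0244] h 90.0 row dx 0.0000 dy 0.0050 az 0.0
4 post [ 0.452  -0.0194] h 90.0 row dx 0.0000 dy 0.0050 az 0.0
5 post [ 0.4518 -0.0144] h 89.7 row dx 0.0001 dy 0.0050 az 0.3
6 post [ 0.4515 -0.0094] h 89.1 row dx 0.0004 dy 0.0050 az 0.6
7 post [ 0.451  -0.0044] h 88.1 row dx 0.0006 dy 0.0050 az 1.0
8 post [0.4503 0.0007] h 86.7 row dx 0.0009 dy 0.0050 az 1.4
9 post [0.4494 0.0057] h 84.9 row dx 0.0012 dy 0.0050 az 1.7
10 post [0.4482 0.0108] h 82.8 row dx 0.0016 dy 0.0050 az 2.1
11 post [0.447 0.016] h 80.3 row dx 0.0019 dy 0.0050 az 2.5
12 post [0.4455 0.0213] h 77.5 row dx 0.0023 dy 0.0050 az 2.8
13 post [0.4439 0.0267] h 74.3 row dx 0.0028 dy 0.0049 az 3.2
14 post [0.4421 0.0323] h 70.8 row dx 0.0032 dy 0.0049 az 3.5
15 post [0.4406 0.0379] h 67.2 row dx 0.0033 dy 0.0049 az 3.6
16 post [0.4395 0.0437] h 63.6 row dx 0.0033 dy 0.0049 az 3.6
17 post [0.4387 0.0495] h 60.0 row dx 0.0033 dy 0.0049 a
[... 1338 characters left out ...]
 -0.0000 dy 0.0050 az -0.0
40 post [0.5078 0.1372] h 5.5 row dx 0.0000 dy 0.0050 az 0.0
41 post [0.5128 0.1377] h 5.5 row dx -0.0000 dy 0.0050 az -0.0
42 post [0.5178 0.1382] h 5.5 row dx 0.0000 dy 0.0050 az 0.0
43 post [0.5228 0.1387] h 5.5 row dx 0.0000 dy 0.0050 az 0.0
44 post [0.5277 0.1392] h 5.5 row dx -0.0000 dy 0.0050 az -0.0
45 post [0.5327 0.1396] h 5.5 row dx 0.0000 dy 0.0050 az 0.0
46 post [0.5377 0.1401] h 5.5 row dx 0.0000 dy 0.0050 az -0.0
47 post [0.5427 0.1406] h 5.5 row dx -0.0000 dy 0.0050 az -0.0
time_s: 14.22
ee_pos: [0.4523, -0.0202, 0.2541]
tcp_rot: [[-1.0, -0.001, 0.0], [-0.001, 1.0, -0.0], [-0.0, -0.0, -1.0]]
force: [-0.2, -4.6, 5.3]
finger_gap: 0.168
grip_force: 3.0
```

```bash
python3 -m jog '[-1,0,0,0,0,0,0]' 3;  python3 -m jog '[-1,0.0001,0.005,0,0,0,0.3,-1,0.0004,0.005,0,0,0,0.6,-1,0.0006,0.005,0,0,0,1,-1,0.0009,0.005,0,0,0,1.4]' 3
```

```text
time_s: 14.35
ee_pos: [0.4523, -0.0196, 0.254]
tcp_rot: [[-1.0, -0.002, 0.0], [-0.002, 1.0, 0.001], [-0.0, 0.001, -1.0]]
force: [-0.1, 1.6, 3.5]
finger_gap: 0.168
grip_force: 3.0
time_s: 14.85
ee_pos: [0.4505, -0.0001, 0.254]
tcp_rot: [[-0.998, 0.058, -0.0], [0.058, 0.998, 0.0], [0.0, 0.0, -1.0]]
force: [0.1, -4.1, 4.1]
finger_gap: 0.17
grip_force: 3.0
```

```bash
python3 -m jog '[-1,0.0012,0.005,0,0,0,1.7,-1,0.0016,0.005,0,0,0,2.1,-1,0.0019,0.005,0,0,0,2.5,-1,0.0023,0.005,0,0,0,2.8,-1,0.0028,0.0049,0,0,0,3.2]' 3;  python3 -m jog '[-1,0,0,0,0,0,0]' 3|sed -n '2p;4p'
```

```text
time_s: 15.48
ee_pos: [0.4441, 0.0259, 0.254]
tcp_rot: [[-0.963, 0.271, 0.0], [0.271, 0.963, -0.0], [-0.0, -0.0, -1.0]]
force: [2.2, -5.1, 2.7]
finger_gap: 0.171
grip_force: 3.0
ee_pos: [0.444, 0.0264, 0.254]
force: [1.1, 0.6, 0.4]
```

```bash
python3 -m jog '[-1,0.0032,0.0049,0,0,0,3.5,-1,0.0033,0.0049,0,0,0,3.6,-1,0.0033,0.0049,0,0,0,3.6]' 3 | sed -n '2p;4p'
python3 - <<'E'
from h import *
P,C,U=cloud("scene"); m=sel(P,(.40,.55),(-.02,.18),(.255,.268))&((P[:,0]-bot.read_state()["ee_pos"][0])>.02)
print(cv2.minEnclosingCircle(P[m][:,:2].astype(np.float32)),np.percentile(P[m],[2,50,98],axis=0).round(4))
E
```

```text
ee_pos: [0.4395, 0.0427, 0.2539]
force: [-0.5, -3.9, 2.8]
((0.4701543152332306, 0.10182417929172516), 0.0336574986577034) [[0.4603 0.0712 0.2575]
 [0.4746 0.102  0.2601]
 [0.4949 0.1327 0.2622]]
```

```bash
python3 -m jog '[-1,0.0033,0.0049,0,0,0,3.6,-1,0.0033,0.0049,0,0,0,3.6,-1,0.0033,0.0049,0,0,0,3.6,-1,0.0033,0.0049,0,0,0,3.6,-1,0.0033,0.0049,0,0,0,3.6]' 3 | sed -n '2p;4,5p'
```

```text
ee_pos: [0.4389, 0.072, 0.2538]
force: [-3.3, -5.0, 4.2]
finger_gap: 0.17
```

```bash
python3 -m jog '[-1,0.0033,0.0049,0,0,0,3.6,-1,0.0033,0.0049,0,0,0,3.6,-1,0.0033,0.0049,0,0,0,3.6,-1,0.0033,0.0049,0,0,0,3.6,-1,0.0033,0.0049,0,0,0,3.6]' 3 | sed -n '2p;4,5p'
```

```text
ee_pos: [0.4476, 0.1002, 0.2538]
force: [-3.9, -2.9, 3.2]
finger_gap: 0.169
```

```bash
python3 -m jog '[-1,0.0033,0.0049,0,0,0,3.6,-1,0.0032,0.0048,0,0,0,3.4,-1,0.003,0.0048,0,0,0,3.1,-1,0.0028,0.0048,0,0,0,2.7,-1,0.0025,0.0049,0,0,0,2.4]' 3 | sed -n '2,5p'
```

```text
ee_pos: [0.4647, 0.1227, 0.2537]
tcp_rot: [[-0.218, 0.976, -0.002], [0.976, 0.218, -0.0], [0.0, -0.002, -1.0]]
force: [-3.6, -2.3, 2.7]
finger_gap: 0.168
```

```bash
python3 -m jog '[-1,0.0023,0.0049,0,0,0,2,-1,0.002,0.0049,0,0,0,1.7,-1,0.0016,0.0049,0,0,0,1.4,-1,0.0012,0.005,0,0,0,1,-1,0,0,0,0,0,0]' 3 | sed -n '2,5p'
python3 - <<'E'
from h import *
P,C,U=cloud("scene"); e=bot.read_state()["ee_pos"]; m=sel(P,(.48,.62),(.08,.2),(.255,.268))
print(cv2.minEnclosingCircle(P[m][:,:2].astype(np.float32)),np.percentile(P[m],[2,50,98],axis=0).round(4))
im,*_=look("scene"); cv2.imwrite("pics/r.png",cv2.resize(im[120:300,140:360],(733,600),interpolation=cv2.INTER_CUBIC))
E
```

```text
ee_pos: [0.4838, 0.1332, 0.2538]
tcp_rot: [[-0.113, 0.994, -0.0], [0.994, 0.113, 0.001], [0.001, 0.0, -1.0]]
force: [0.8, 0.3, -2.2]
finger_gap: 0.169
((0.5283498167991638, 0.14518263936042786), 0.04861937090754509) [[0.4883 0.1168 0.256 ]
 [0.5402 0.146  0.2599]
 [0.5728 0.1765 0.2651]]
```

View pics/r.png

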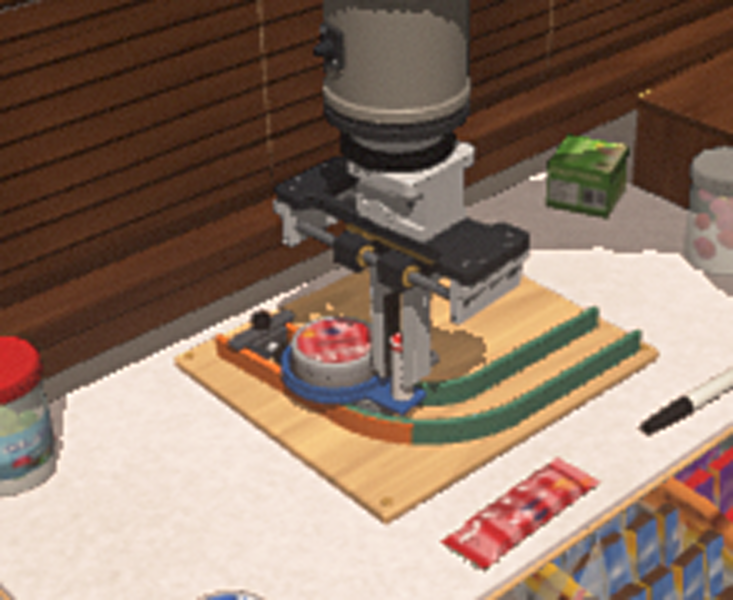

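The carrier is on the orange leg with the tin in the cup, around (340,345), and the buffer is just ahead at about (262,322). I now approach slowly.

```bash
python3 -m jog '[-1,0.0008,0.005,0,0,0,0.6,-1,0.0004,0.005,0,0,0,0.3,-1,0,0.003,0,0,0,0,-1,0,0,0,0,0,0,-1,0,0,0,0,0,0]' 3 | sed -n '2,6p';  python3 -m jog '[-1,0,0.001,0,0,0,0,-1,0,0.001,0,0,0,0,-1,0,0.001,0,0,0,0]' 10 | sed -n '2,6p'; python3 -m jog '[-1,0,0.001,0,0,0,0,-1,0,0.001,0,0,0,0]' 20 | sed -n '2,6p'
```

```text
ee_pos: [0.4963, 0.1355, 0.254]
tcp_rot: [[-0.097, 0.995, 0.0], [0.995, 0.097, 0.0], [0.0, 0.0, -1.0]]
force: [1.2, 0.8, -3.3]
finger_gap: 0.167
grip_force: 3.0
ee_pos: [0.4992, 0.1358, 0.254]
tcp_rot: [[-0.097, 0.995, -0.0], [0.995, 0.097, -0.0], [-0.0, -0.0, -1.0]]
force: [-1.5, 0.6, -2.6]
finger_gap: 0.168
grip_force: 10.0
ee_pos: [0.5013, 0.136, 0.254]
tcp_rot: [[-0.097, 0.995, -0.0], [0.995, 0.097, 0.0], [0.0, -0.0, -1.0]]
force: [-0.2, -0.7, -1.7]
finger_gap: 0.165
grip_force: 20.0
```

```bash
for i in 1; do python3 -m jog '[-1,0,0.001,0,0,0,0,-1,0,0.001,0,0,0,0]' 20 | sed -n '2p;4p'; python3 -m jog '[-1,0,0.001,0,0,0,0]' 20 | sed -n '2p;4p'; python3 -m jog '[-1,0,0.001,0,0,0,0]' 20 | sed -n '2p;4p'; done
```

```text
ee_pos: [0.5033, 0.1362, 0.254]
force: [-1.4, 1.3, -2.0]
ee_pos: [0.5043, 0.1363, 0.254]
force: [-1.0, -0.3, -2.2]
ee_pos: [0.5053, 0.1364, 0.254]
force: [-1.5, -0.3, -1.6]
```

```bash
python3 -m jog '[-1,0,0.001,0,0,0,0]' 20 | sed -n '2p;4p'; python3 -m jog '[-1,0,0.001,0,0,0,0]' 20 | sed -n '2p;4p'; python3 -m jog '[-1,0,0.001,0,0,0,0]' 20 | sed -n '2p;4p'
```

```text
ee_pos: [0.5063, 0.1365, 0.254]
force: [-1.3, -0.7, -2.0]
ee_pos: [0.5071, 0.1365, 0.254]
force: [-4.7, -1.2, 0.5]
ee_pos: [0.5077, 0.1366, 0.254]
force: [-7.2, -1.7, 3.4]
```

```bash
python3 -m jog '[-1,0,0.0008,0,0,0,0]' 20 | sed -n '2p;4p';  python3 -m jog '[-1,0,0.0004,0,0,0,0]' 20 | sed -n '2p;4p'
```

```text
ee_pos: [0.5082, 0.1367, 0.254]
force: [-10.7, -1.9, 5.2]
ee_pos: [0.5083, 0.1367, 0.254]
force: [-11.3, -2.1, 6.8]
```

```bash
python3 -m jog '[-1,0,0.0003,0,0,0,0,-1,0,0,0,0,0,0]' 20 | sed -n '2p;4p';  python3 -m jog '[-1,0,0,0,0,0,0,-1,0,0,0,0,0,0,-1,0,0,0,0,0,0]' 20 | sed -n '2p;4p'
```

```text
ee_pos: [0.5085, 0.1367, 0.254]
force: [-11.1, -2.7, 5.2]
ee_pos: [0.5086, 0.1367, 0.254]
force: [-11.1, -1.9, 5.1]
```

```bash
python3 -m jog '[-1,0,0,0,0,0,0,-1,0,0,0,0,0,0,-1,0,0,0,0,0,0,-1,0,0,0,0,0,0,-1,0,0,0,0,0,0]' 20 | sed -n '2p;4p';  python3 -m jog '[-1,0,-0.001,0,0,0,0,-1,0,-0.001,0,0,0,0,-1,0,-0.001,0,0,0,0,-1,0,-0.001,0,0,0,0,-1,0,0,0,0,0,0]' 20 | sed -n '2p;4p'
```

```text
ee_pos: [0.5085, 0.1367, 0.254]
force: [-10.9, -1.4, 5.2]
ee_pos: [0.5058, 0.1364, 0.254]
force: [-0.2, 0.4, -3.0]
```

```bash
python3 -m jog '[-0.55,0,0,0,0,0,0,-0.5,0,0,0,0,0,0,-0.5,0,0,0,0,0,0]' 20 | sed -n '2p;4,6p';  python3 -m jog '[-0.5,0,0,-0.01,0,0,0,-0.5,0,0,-0.015,0,0,0,-0.5,0,0,-0.03,0,0,0,-0.5,0,0,-0.06,0,0,0,-0.5,0,0,-0.03,0,0,0]' | sed -n '2p;4p'; python3 -m jog '[-0.5,0,-0.06,0,0,0,0,-0.5,-0.06,0,0,0,0,0,-0.5,-0.06,0,0,0,0,0,-0.5,-0.06,0,0,0,0,0,-0.5,0,0,0,0,0,0]'
python3 - <<'E'
from h import *
im,d,K,T=look("scene"); im2=look("top")[0]; cv2.imwrite("pics/end.png",np.hstack([cv2.resize(im[130:290,150:350],(400,320)),cv2.resize(im2[140:300,200:400],(400,320))]))
E
```

```text
ee_pos: [0.5059, 0.1364, 0.2541]
force: [-0.2, -0.8, -0.3]
finger_gap: 0.249
grip_force: 0.0
ee_pos: [0.5061, 0.1369, 0.4032]
force: [-0.7, -0.0, -0.4]
time_s: 24.5
ee_pos: [0.4633, -0.0527, 0.3998]
tcp_rot: [[-0.09, 0.996, 0.0], [0.996, 0.09, -0.0], [-0.0, 0.0, -1.0]]
force: [-0.0, 1.8, 0.3]
finger_gap: 0.25
grip_force: 0.0
```

View pics/end.png

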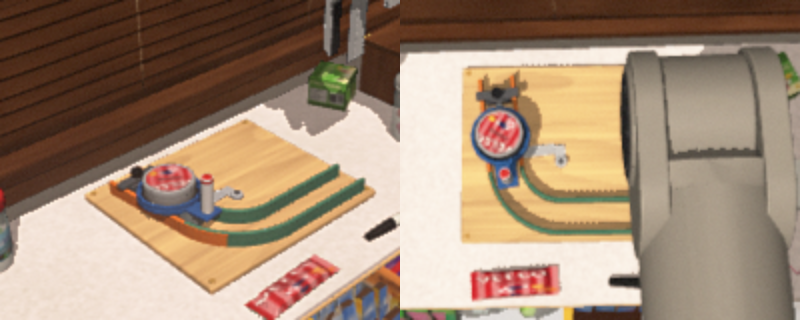

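The carrier rests by the buffer at about (500,135) in the right view, upright with the tin in its cup, and the arm is clear of it.

```bash
python3 -c "
from workcell import bot; print(bot.sign_off())"
```

```text
the job is handed in; nothing more can be done
None
```

The job is handed in: the red tin lies in the carrier's cup, the carrier leaned on the buffer for over a second with a tool push of about 11 N (roughly 8 N of it on the buffer by estimate), and it now rests by the buffer, released; the sign-off returned no verdict.

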